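Take a contact reading on a cold plate

TASK

Take the aluminium cold plate off its sloping blue easel, stand it on its long edge in the middle slot of the white rack, red dot uppermost and roughly centred along the slot, and let go of it. Then take the orange spring-tipped thermometer probe out of its grey stand and hold it upright with its tip on the red dot, pressing lightly so that the spring tip is about half pushed in; finish still holding it there, with the plate standing in its slot. Leave the bottle, the jar and the dishes where they are.

Things in the scene. Friction and masses are not known exactly. Their poses are not given: they have to be found in the camera images.
- plate: Loose aluminium plate, about 0.42 kg, 16 mm thick (x), 110 long (y), 90 high (z). Origin: centre of its underside; z runs to the top edge with the red dot. Starts on the easel, top edge tipped 0.30 rad from upright to the easel's -x side (towards the robot). Its upper 46 mm stand clear of the easel on both faces: pinch its thickness at mid-length there, gripper tilted along the plate.
- plate_dot (a point): Centre of the red dot (12 mm across) on the plate's 16 mm wide top edge, 35 mm from the middle of the plate along its +y, 90 mm above its underside. Axes as the plate.
- easel: Fixed blue plastic easel; foot 110 mm (its x) by 120 mm (its y), 8 mm thick, with a sloping back (6 mm thick, 90 mm wide, 44 mm high along the slope) and a ledge on which the plate rests. Origin: centre of the foot's underside; z up. The plate's underside rests 24 mm above the table.
- rack: Fixed white rack: foot 120 mm (x) by 130 (y), 8 thick, with two rows of four upright teeth that make three slots along y, 32 mm apart. Slots are 19 mm wide, floor 8 mm above the table; teeth are straight up to 30 mm above the table, then taper to a crest at 36.5 mm that guides a plate in. Origin: centre of the foot's underside; z up.
- rack_slot (a point): Centre of the floor of the rack's middle slot, 8 mm above the rack's underside; the slot runs along y, z is up.
- probe: Loose orange probe, 0.1 kg: square handle 22 by 22 mm (sides along x, y), 95 long, black screen and top; below it a black sleeve 10 mm across, 30 long, then a thin steel spring tip ending 60 mm below the handle. Origin: centre of the handle's underside; z up the handle. Starts upright in the stand, handle's underside on the stand's top, 72 mm above the table; lifts straight out.
- probe_tip (a point): Flat end, 9 mm across, of the probe's steel spring tip, on the probe's axis, 60 mm below the handle's underside while the spring is out. Axes as the probe.
- plunger (a joint): How far the probe's spring tip is pushed in (m): 0 out, 0.016 fully in. The spring takes about 0.8 N to start and 250 N/m more (about 2.8 N when half in); past 0.016 it is rigid.
- stand: Fixed grey block, 50 by 50 mm, 72 mm high, on a wider foot (90 by 90 mm, 10 mm thick), with an upright 17 mm hole through its middle for the probe's sleeve and tip. Origin: centre of the underside; z up.
- bottle: Bystander: amber bottle, 60 mm across, 110 mm high (loose). Origin: centre of its underside.
- jar: Bystander: white jar with a blue cap, 60 mm across, 70 mm high (loose). Origin: centre of its underside.
- dishes: Bystander: stack of three pale round dishes, 88 mm across, 42 mm high (loose, one piece). Origin: centre of its underside.
Not all that is in view belongs to the job. Several things have the shape of the probe; the one meant has the colours described above.

How it is judged:
On the way, in this order (a step that is already met when the one before it is completed fails the run):
1. the cold plate stands upright on the floor of the rack's middle slot, dot up, and has been let go (x of plate in the frame of rack_slot between -0.006 and 0.006 m and y of plate in the frame of rack_slot between -0.025 and 0.025 m and z of plate in the frame of rack_slot between -0.004 and 0.004 m and angle between plate's own z axis and vertical below 0.08 rad and angle between the y axis of plate and the y axis of rack, either way round below 0.12 rad and contact force between the fingers and plate below 0.1 N and linear speed of plate below 0.03 m/s), for 0.2 s.
2. the probe, out of its stand, is held upright with its tip pressed lightly on the red dot (distance between probe_tip and plate_dot below 0.007 m and angle between probe's own z axis and vertical below 0.14 rad and value of joint plunger between 0.003 and 0.0135 m and contact force between probe and plate between 0.5 and 7 N and contact force between the fingers and probe above 1 N and contact force between probe and stand below 0.05 N and contact force between probe and rack below 0.05 N), for 0.3 s.
At the end, for the whole second after the job is handed in: Plate at rest on the middle slot's floor, dot up, untouched: within 6 mm across, 25 mm along, 4 mm in height, 0.08 rad of upright, 0.12 rad of the slot. Probe held clear of stand and rack, within 0.14 rad of upright, tip within 7 mm of the dot's centre, pushed in 3 to 13.5 mm, 0.5 to 7 N (all of step 1 and all of step 2); the arm keeps its last pose, push and grip.
It fails at once if bystander bottle pushed away from its place (more than 30 mm) or knocked over (distance of bottle from where it was at the start of the episode above 0.03 m or angle between bottle's own z axis and vertical above 0.5 rad).
It fails at once if bystander jar pushed away from its place (more than 30 mm) or knocked over (distance of jar from where it was at the start of the episode above 0.03 m or angle between jar's own z axis and vertical above 0.5 rad).
It fails at once if bystander dishes pushed away from its place (more than 30 mm) or knocked over (distance of dishes from where it was at the start of the episode above 0.03 m or angle between dishes's own z axis and vertical above 0.5 rad).
It fails at once if the probe is pressed hard on the plate (more than 15 N) (contact force between probe and plate above 15 N).
It also fails if it takes over 64 s, if anything falls off the work surface, if the arm or the gripper's body presses on something with over 40 N, if the wrist force passes 120 N, or if a joint passes its speed limit or range.

ROBOT

A 6-joint arm with a two-finger parallel gripper is mounted at the origin on the work surface. World frame = base frame: x ahead of the robot, y to its left, z up, the work surface at z = 0. Lengths are in m, angles in rad, forces in N, time in s.
With the tool pointing down it reaches from about 0.3 to 0.825 m from the base axis. Payload 5.4 kg.
Tool frame: the origin (TCP) lies between the finger pads; the fingertips stand arm.tips_ahead ahead of it and the grasp point (between the pads) is the TCP (arm.tips_ahead is the distance from the TCP to the fingertips, in m); z points along the fingers, y is the line along which they close (so a half turn about z gives the same grasp; the last joint's range is limited). The gripper opens to 92 mm and grips with 3 to 60 N. Pads are 20 mm wide; open, the fingers measure 128 mm over their backs; the gripper's body (75 mm by 189 mm) begins 69 mm behind the grasp point.
Start: joints at [-1.547, 0.158, 1.597, -0, 1.386, -0.21], TCP at [0.133, -0.559, 0.234] pointing down, gripper open.
Joint ranges: [-2.91, 2.91], [-0.94, 2.29], [0.18, 2.7], [-1.29, 4.43], [0.17, 2.64], [-3, 3]. Speed limits (rad/s): [2.57, 2.57, 3.14, 3.14, 3.14, 3.14].

INTERFACE

Orientations are given as a unit quaternion [w, x, y, z].
In Python, from station import arm gives the robot as it stands.
- The arm moves only by the shell command python3 -m crank 'ROWS'. ROWS is JSON, a list of rows, each an object of numbers: "wx", "wy", "wz": the turn, a rotation vector about the tool's x, y, z scaled (see below); "dx", "dy", "dz": the shift along the tool's x, y, z scaled (see below); "jaw": the opening, from -1 (shut) to 1 (fully open). In form: [{"wx": .., "wy": .., "wz": .., "dx": .., "dy": .., "dz": .., "jaw": ..}, ...]. A call has exactly 5 rows; each row shifts and turns the commanded pose from where the row before left it, along the tool's axes as they then stand; what a row does not reach is not made up. The controller multiplies each number of a shift by 0.05 m and each number of a turn by 8 degrees. A row lasts 1/10 s, in which the tool goes at most 50 mm and 8.59 degrees, less where a joint would pass 70% of its speed; a pose out of reach is approached as far as the arm can. A call with a number of a shift or a turn outside -1 to 1 is refused whole. A call with a gripper value outside its range is refused whole. The fingers move at their own pace and stop on an object; the grip force is fixed at half the most. Time passes only in rows, so rows that do not move let the fingers close, or fill a call up. It gives the time, the measured TCP pose, the force, the opening and the grip force at its end, in the units of the state.
- arm.state(): the state, without advancing time (a new reading comes with each control period).
- arm.read_camera(name): name is "side" or "top" or "wrist"; returns the picture (480x640x3 uint8, blue, green, red); there is no depth.
- arm.calibration(name): a dict with "camera_matrix" (3x3 intrinsics, pixels), "cam_to_world" (4x4, takes a point from camera to world coordinates). Camera axes: x right, y down, z forward; pixel columns grow to the right and rows downward; lengths in m; the calibration is good to about 2 mm. The wrist camera is an equidistant fisheye: a pixel r from the principal point sees the ray r / f radians off the axis. A picture is of the moment at which its call begins: read the wrist's pose just before it. calibration takes no time and is no camera call; for the wrist camera it gives the pose at the moment of the call.
- arm.finish_job(): hands the job in; it is judged then, once.
The state is a dict: "t": time; "qpos": joint angles; "joint_velocities": joint speeds; "tau": joint torques, N m; "tool_pos": TCP position; "ee_rot": TCP orientation; "ft_force": force on the tool from outside, world axes, zero at the start; "moment": the same for the moment, N m; "width": finger opening in m; "grip_force": force on a finger pad.
Only numpy, scipy, OpenCV 4.12 (cv2) and the standard library are available. Lean on these libraries where they do the work, as an engineer would, in place of code of your own. Each camera call takes 0.05 s, during which the arm holds its last target. There are 200 camera calls.

## Working session

There is one attempt and no reset: what is moved stays moved. The work goes in short steps, Python scripts to look and compute and a shell command to move; the robot and the scene stay as the last step left them, time stands still between calls to the robot, and variables do not carry over. Pictures are saved under pics/ and viewed, at most 10 in all, crops included, and the job is handed in when it is done.

```bash
ls; mkdir -p pics; python3 - <<'E'
from station import arm
import cv2,numpy as np
np.set_printoptions(precision=4,suppress=True)
print(arm.state(), arm.tips_ahead)
for n in("side","top"):
    im=arm.read_camera(n);cv2.imwrite(f"pics/{n}0.png",im)
    c=arm.calibration(n);print(n,np.array(c["camera_matrix"]),np.array(c["cam_to_world"]))
E
```

```text
pics
{'t': 0.0, 'qpos': array([-1.5471,  0.159 ,  1.5982,  0.    ,  1.3862, -0.2101]), 'joint_velocities': array([-0.0009,  0.0007,  0.0025, -0.0009, -0.0008, -0.0003]), 'tau': array([  0.0013, -38.5568, -32.2109,   0.0704,   0.0377,  -0.0001]), 'tool_pos': array([ 0.1332, -0.5588,  0.2326]), 'ee_rot': array([-0.0009,  0.9932,  0.1166,  0.0001]), 'ft_force': array([ 0.0612, -0.3528,  0.2577]), 'moment': array([ 0.0023, -0.0035,  0.0203]), 'grip_force': 0.0, 'width': 0.09197648100134331} 0.019
side [[541.2592   0.     327.8025]
 [  0.     541.2592 237.082 ]
 [  0.       0.       1.    ]] [[-0.8849 -0.3438  0.3142  0.2284]
 [-0.4654  0.6789 -0.5679  0.6078]
 [-0.018  -0.6488 -0.7608  0.9177]
 [ 0.      0.      0.      1.    ]]
top [[502.8765   0.     313.7062]
 [  0.     502.8765 240.9297]
 [  0.       0.       1.    ]] [[ 0.0209 -0.991   0.1321  0.4342]
 [-0.9998 -0.0198  0.0093  0.0309]
 [-0.0066 -0.1323 -0.9912  0.9675]
 [ 0.      0.      0.      1.    ]]
```

View pics/side0.png

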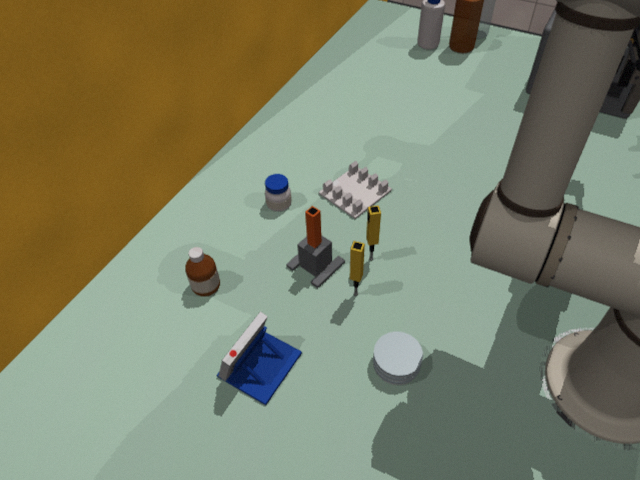

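View pics/top0.png

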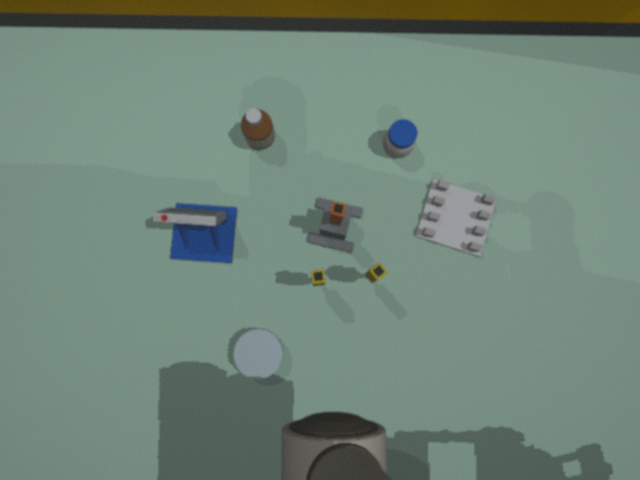

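The side view shows the plate on the blue easel at (255,355), with its red dot at (234,353). It also shows the grey stand at (315,255) and the rack at (356,188).

There are three probe-shaped things in the top view: one in the stand at (338,210) and two others at (319,277) and (377,271). The first is orange and stands in grey, so it fits the description. The other two are yellow.

Next I'll check that in an enlarged crop and measure.

```bash
cat > h.py <<'E'
from station import arm
import cv2,numpy as np
from scipy.spatial.transform import Rotation as R
np.set_printoptions(precision=4,suppress=True)
def ray(n,p,c=None):
    c=c or arm.calibration(n);T=np.array(c["cam_to_world"]);K=np.array(c["camera_matrix"])
    d=T[:3,:3]@np.linalg.inv(K)@[p[0],p[1],1.];return T[:3,3],d/np.linalg.norm(d)
def plane(n,p,z):
    o,d=ray(n,p);return o+d*(z-o[2])/d[2]
def tri(p,q,a="side",b="top"):
    o,d=ray(a,p);u,e=ray(b,q);s=np.linalg.lstsq(np.c_[d,-e],u-o,rcond=None)[0]
    x,y=o+d*s[0],u+e*s[1];return (x+y)/2,np.linalg.norm(x-y)
def blobs(im,lo,hi,amin=8,box=None):
    m=cv2.inRange(cv2.cvtColor(im,cv2.COLOR_BGR2HSV),np.array(lo),np.array(hi))
    if box: k=np.zeros_like(m);x0,y0,x1,y1=box;k[y0:y1,x0:x1]=255;m&=k
    n,l,s,c=cv2.connectedComponentsWithStats(m)
    return m,[(i,s[i,4],c[i],s[i,:4]) for i in range(1,n) if s[i,4]>=amin],l
E
python3 - <<'E'
from h import *
B={"top":{"dot":(145,205,180,230),"easel":(150,190,250,275),"probe":(320,190,355,235),"rack":(410,170,505,260)},
"side":{"dot":(220,340,245,365),"easel":(210,310,310,410),"probe":(300,200,330,250),"rack":(312,155,398,220)}}
for n in B:
    im=cv2.imread(f"pics/{n}0.png");b=B[n]
    for nm,lo,hi in(("dot",(0,120,90),(8,255,255)),("easel",(105,130,40),(130,255,255)),("probe",(0,150,60),(17,255,255)),("probe",(0,0,0),(180,255,60)),("rack",(0,0,120),(180,40,255))):
        m,bl,l=blobs(im,lo,hi,15,b[nm])
        for i,a,c,s in bl:
            print(n,nm,a,c,s)
            if nm in("easel","rack"):
                cn=cv2.findContours((l==i).astype(np.uint8),0,1)[0][0]
                if a>100:
                    print(cv2.boxPoints(cv2.minAreaRect(cn)).tolist()); 
                    hull=cv2.approxPolyDP(cv2.convexHull(cn),4,True)[:,0];print(hull.tolist())
t=cv2.imread("pics/top0.png")
a=cv2.resize(t[170:290,140:340],None,fx=4,fy=4,interpolation=2)[:, :]
c=np.vstack([cv2.resize(t[180:280,300:500],None,fx=4,fy=4)[:300],a[60:360]])
cv2.imwrite("pics/crop1.png",c);print(c.shape)
E
```

```text
top dot 19 [163.8421 217.1579] [162 215   5   5]
top easel 2467 [204.6198 238.0016] [171 204  65  58]
[[170.36154174804688, 257.619384765625], [174.42156982421875, 202.80902099609375], [235.78854370117188, 207.354736328125], [231.728515625, 262.16510009765625]]
[[177, 204], [235, 208], [230, 261], [171, 257]]
top probe 68 [337.2647 211.1324] [331 203  14  14]
top probe 39 [337.9744 208.1538] [335 205   7   7]
top probe 40 [326.225 232.975] [320 231  17   4]
top rack 4238 [457.5101 219.042 ] [410 170  95  90]
[[405.6064147949219, 256.3203125], [424.7941589355469, 167.57711791992188], [511.3426818847656, 186.29031372070312], [492.1549377441406, 275.03350830078125]]
[[498, 187], [504, 208], [493, 252], [483, 259], [418, 259], [410, 249], [410, 236], [436, 170]]
top rack 22 [493.1364 175.0455] [489 170   9   9]
top rack 44 [414.2955 210.6591] [410 206  12  10]
top rack 18 [413.6667 219.4444] [410 216   9   7]
top rack 15 [501.2667 230.5333] [499 227   6   8]
top rack 16 [501.0625 241.375 ] [498 238   7   8]
top rack 23 [496.     257.2174] [491 255  10   5]
side dot 33 [232.7576 353.    ] [230 350   7   7]
side easel 2999 [262.967  366.4001] [226 327  76  78]
[[223.8349609375, 379.8420104980469], [261.5782470703125, 324.4851989746094], [301.575439453125, 351.7560119628906], [263.8321533203125, 407.1128234863281]]
[[263, 327], [301, 352], [265, 404], [226, 381]]
side probe 472 [313.3623 227.589 ] [306 206  15  42]
side probe 34 [312.4118 210.5   ] [309 208   8   6]
side probe 37 [306.8919 247.7568] [300 245  15   5]
side probe 21 [327.3333 247.3333] [324 244   6   6]
side rack 4476 [354.6546 183.8767] [312 155  86  65]
[[312.0, 155.0], [397.0, 155.0], [397.0, 219.0], [312.0, 219.0]]
[[397, 155], [397, 219], [321, 219], [312, 205], [312, 155]]
side rack 52 [362.5962 216.5192] [356 212  11   8]
(600, 800, 3)
```

View pics/crop1.png

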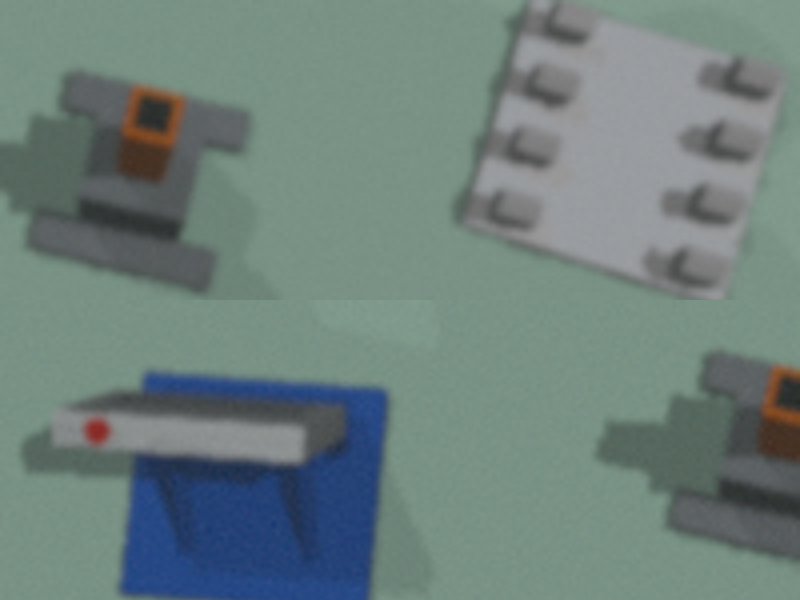

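The crop confirms the orange probe in the grey stand (crop (150,115)), and shows the rack teeth in two rows of four and the dot on the plate's left (+y) end. Now I'll work out the poses.

```bash
python3 - <<'E'
from h import *
def pts(n,P,z): return np.array([plane(n,p,z) for p in P])
def yaw(q): # quad -> centre, sizes, angles
    r=cv2.minAreaRect((q[:,:2]*1000).astype(np.float32));return r
d,e=tri((232.76,353),(163.84,217.16));print("dot",d,e)
t=cv2.imread("pics/top0.png");s=cv2.imread("pics/side0.png")
for n,im,box in(("top",t,(405,165,510,265)),("side",s,(305,150,405,225))):
    hsv=cv2.cvtColor(im,cv2.COLOR_BGR2HSV)
    c=(457,217) if n=="top" else (356,188); print(n,hsv[c[1],c[0]],hsv[260,520] if n=="top" else hsv[150,310])
    m,b,l=blobs(im,(0,0,60),(180,255,255),200,box)
    lab=cv2.cvtColor(im,cv2.COLOR_BGR2LAB).astype(int)
    m=((lab[...,1]>123)&(lab[...,0]>90)).astype(np.uint8); k=np.zeros_like(m);k[box[1]:box[3],box[0]:box[2]]=1
    m=cv2.morphologyEx(m&k,cv2.MORPH_OPEN,np.ones((3,3),np.uint8))
    cn=max(cv2.findContours(m,0,1)[0],key=cv2.contourArea)
    print(cv2.contourArea(cn),cv2.approxPolyDP(cv2.convexHull(cn),4,True)[:,0].tolist())
    w=pts(n,cn[:,0].astype(float),0.008); print("rack rect",yaw(w))
# easel foot
for n,q in(("top",[[177,204],[235,208],[230,261],[171,257]]),("side",[[263,327],[301,352],[265,404],[226,381]])):
    w=pts(n,q,0.008);print("easel",n,w[:,:2].tolist(),yaw(w))
p,e=tri((312.41,210.5),(337.97,208.15));print("probe top",p,e)
print("probe top@.167",plane("top",(337.97,208.15),.167),plane("side",(312.41,210.5),.167))
# stand foot outer corners from crop (top panel, /4 + (300,180))
f=np.array([[62,100],[70,72],[250,108],[243,150],[25,245],[208,290],[35,213],[218,255]])/4+[300,180]
print("stand",yaw(pts("top",f,0.01)))
f=np.array([[70,72],[250,108],[208,290],[25,245]])/4+[300,180];w=pts("top",f,.01);print(w,w.mean(0))
f=np.array([[52,410],[52,445],[305,465],[305,430]])/4+[140,170-60];w=pts("top",f,d[2]);print("plate top",w,w.mean(0))
for c in([570,20],[552,82],[533,145],[517,207],[752,75],[735,138],[717,202],[700,265]): print(plane("top",np.array(c)/4+[300,180],.0365)[:2])
E
```

```text
dot [0.5853 0.3002 0.1088] 0.000549785136671079
top [107  11 160] [ 75  42 144]
3982.5 [[433, 179], [495, 198], [480, 255], [416, 235]]
rack rect ((615.2042846679688, -234.05599975585938), (130.71246337890625, 122.31201171875), 73.29133605957031)
side [ 10  16 196] [ 68  32 183]
1950.0 [[356, 161], [386, 180], [390, 190], [353, 217], [319, 191]]
rack rect ((615.7169799804688, -236.42709350585938), (146.83338928222656, 139.17776489257812), 73.21305847167969)
easel top [[0.6292845850296278, 0.30761594845434426], [0.623572191692608, 0.1942203060707354], [0.5200451983897008, 0.1995111792431707], [0.5254495899848863, 0.31325674862800146]] ((574.5108642578125, 253.73849487304688), (113.94893646240234, 103.9873275756836), 87.11611938476562)
easel side [[0.6095421245843976, 0.18839392953318818], [0.517227380812447, 0.20165019309753707], [0.5233151307577062, 0.31879623272324425], [0.60913738053084, 0.3144093057850916]] ((566.37890625, 253.5976104736328), (125.83039855957031, 92.8711166381836), 87.07378387451172)
probe top [0.5959 0.0003 0.1653] 0.0008294975582173643
probe top@.167 [0.5952 0.0002 0.167 ] [0.5955 0.0018 0.167 ]
stand ((595.2650146484375, -0.2917366027832031), (91.03998565673828, 91.13910675048828), 77.22590637207031)
[[ 0.6461  0.0343  0.01  ]
 [ 0.63   -0.0533  0.01  ]
 [ 0.5409 -0.0339  0.01  ]
 [ 0.5609  0.0542  0.01  ]] [0.5945 0.0003 0.01  ]
plate top [[0.5929 0.3195 0.1088]
 [0.5775 0.3185 0.1088]
 [0.5709 0.2082 0.1088]
 [0.5863 0.2089 0.1088]] [0.5819 0.2638 0.1088]
[ 0.6699 -0.2019]
[ 0.6398 -0.193 ]
[ 0.6095 -0.1838]
[ 0.5799 -0.176 ]
[ 0.645  -0.2871]
[ 0.6147 -0.2784]
[ 0.5841 -0.2693]
[ 0.5543 -0.2607]
```

```bash
cat >> h.py <<'E'
def rz(a): return R.from_euler('z',a,degrees=True).as_matrix()
Rp=rz(-3.0)@R.from_euler('y',-0.30).as_matrix()      # plate on easel
M=np.array([.583,.2648,.110]); Gp=M-.020*Rp[:,2]
flip=lambda P: np.c_[P[:,1],P[:,0],-P[:,2]]           # plate axes -> tool axes
Rr=rz(-16.6); slot=np.array([.6152,-.2341,.008])
def go(p,Rt):
    s=arm.state();w,x,y,z=s["ee_rot"];C=R.from_quat([x,y,z,w]).as_matrix()
    rv=R.from_matrix(C.T@Rt).as_rotvec(degrees=True)/8
    print("pos",s["tool_pos"],"shift now",C.T@(p-s["tool_pos"])/.05,"turn",rv,"shift after turn",Rt.T@(p-s["tool_pos"])/.05)
    print("q",s["qpos"],"F",s["ft_force"],"w",s["width"],"g",s["grip_force"],"t",s["t"])
E
python3 -c "
from h import *
go(Gp+.1*Rp[:,2],flip(Rp))"
```

```text
pos [ 0.1332 -0.5588  0.2327] shift now [ 12.114  -14.0721   0.9534] turn [-1.8523  1.37   -9.1293] shift after turn [16.9207  7.0341  3.1456]
q [-1.5471  0.1589  1.5981 -0.      1.3862 -0.2101] F [-0.2876  0.5388  0.4374] w 0.09201235207110701 g 0.0 t 0.1
```

```bash
r='x'; python3 -m crank '[{"dx":0.6,"dy":-0.7,"dz":-0.1,"jaw":1},{"dx":0.6,"dy":-0.7,"dz":-0.1,"jaw":1},{"dx":0.6,"dy":-0.7,"dz":-0.1,"jaw":1},{"dx":0.6,"dy":-0.7,"jaw":1},{"dx":0.6,"dy":-0.7,"jaw":1}]'
python3 -m crank '[{"dx":0.6,"dy":-0.7,"jaw":1},{"dx":0.6,"dy":-0.7,"jaw":1},{"dx":0.6,"dy":-0.7,"jaw":1},{"dx":0.6,"dy":-0.7,"jaw":1},{"dx":0.6,"dy":-0.7,"jaw":1}]'
python3 -m crank '[{"dx":0.6,"dy":-0.7,"jaw":1},{"dx":0.6,"dy":-0.7,"jaw":1},{"dx":0.6,"dy":-0.7,"jaw":1},{"dx":0.6,"dy":-0.7,"jaw":1},{"dx":0.6,"dy":-0.7,"jaw":1}]'
python3 -m crank '[{"dx":0.6,"dy":-0.7,"jaw":0},{"dx":0.6,"dy":-0.7,"jaw":0},{"dx":0.6,"dy":-0.7,"jaw":0},{"dx":0.6,"dy":-0.7,"jaw":0},{"dx":0,"jaw":0}]'
python3 -c "
from h import *
go(Gp+.1*Rp[:,2],flip(Rp))"
```

```text
pos [ 0.1332 -0.5588  0.2327] shift now [ 12.114  -14.0721   0.9534] turn [-1.8523  1.37   -9.1293] shift after turn [16.9207  7.0341  3.1456]
q [-1.5471  0.1589  1.5981 -0.      1.3862 -0.2101] F [-0.2876  0.5388  0.4374] w 0.09201235207110701 g 0.0 t 0.1$[0]: bad value
$[0]: bad value
$[0]: bad value
$[0]: bad value
```

```bash
python3 -m crank '[{"wx":0,"wy":0,"wz":0,"dx":0.6,"dy":-0.7,"dz":-0.1,"jaw":1},{"wx":0,"wy":0,"wz":0,"dx":0.6,"dy":-0.7,"dz":-0.1,"jaw":1},{"wx":0,"wy":0,"wz":0,"dx":0.6,"dy":-0.7,"dz":-0.1,"jaw":1},{"wx":0,"wy":0,"wz":0,"dx":0.6,"dy":-0.7,"dz":0,"jaw":1},{"wx":0,"wy":0,"wz":0,"dx":0.6,"dy":-0.7,"dz":0,"jaw":1}]' && python3 -m crank '[{"wx":0,"wy":0,"wz":0,"dx":0.6,"dy":-0.7,"dz":0,"jaw":1},{"wx":0,"wy":0,"wz":0,"dx":0.6,"dy":-0.7,"dz":0,"jaw":1},{"wx":0,"wy":0,"wz":0,"dx":0.6,"dy":-0.7,"dz":0,"jaw":1},{"wx":0,"wy":0,"wz":0,"dx":0.6,"dy":-0.7,"dz":0,"jaw":1},{"wx":0,"wy":0,"wz":0,"dx":0.6,"dy":-0.7,"dz":0,"jaw":1}]'
python3 -c "
from h import *
go(Gp+.1*Rp[:,2],flip(Rp))"
```

```text
t: 0.6
tool_pos: [0.239, -0.3525, 0.2483]
ee_rot: [-0.0, 0.993, 0.116, 0.0]
ft_force: [0.5, 0.1, -0.0]
width: 0.0918
grip_force: 0.0
t: 1.1
tool_pos: [0.3442, -0.1475, 0.2484]
ee_rot: [0.0, 0.993, 0.116, 0.0]
ft_force: [1.0, -0.3, 0.2]
width: 0.0917
grip_force: 0.0
pos [ 0.3442 -0.1475  0.2484] shift now [ 6.0983 -7.0525  1.2396] turn [-1.8415  1.3797 -9.1314] shift after turn [8.4848 3.3257 2.3264]
q [-0.7308 -0.4197  2.0894  0.0001  1.4716  0.6067] F [ 1.0072 -0.2803  0.177 ] w 0.09170593727107904 g 0.0 t 1.1
```

Good. I'll do the other half of the shift, then the turn as a single rotation vector in equal parts.

```bash
python3 -m crank '[{"wx":0,"wy":0,"wz":0,"dx":0.6,"dy":-0.7,"dz":0,"jaw":1},{"wx":0,"wy":0,"wz":0,"dx":0.6,"dy":-0.7,"dz":0,"jaw":1},{"wx":0,"wy":0,"wz":0,"dx":0.6,"dy":-0.7,"dz":0,"jaw":1},{"wx":0,"wy":0,"wz":0,"dx":0.6,"dy":-0.7,"dz":0,"jaw":1},{"wx":0,"wy":0,"wz":0,"dx":0.6,"dy":-0.7,"dz":0,"jaw":1}]' && python3 -m crank '[{"wx":0,"wy":0,"wz":0,"dx":0.6,"dy":-0.7,"dz":0,"jaw":1},{"wx":0,"wy":0,"wz":0,"dx":0.6,"dy":-0.7,"dz":0,"jaw":1},{"wx":0,"wy":0,"wz":0,"dx":0.6,"dy":-0.7,"dz":0,"jaw":1},{"wx":0,"wy":0,"wz":0,"dx":0.6,"dy":-0.7,"dz":0,"jaw":1},{"wx":0,"wy":0,"wz":0,"dx":0.6,"dy":-0.7,"dz":0,"jaw":1}]' && python3 -m crank '[{"wx":-0.184,"wy":0.138,"wz":-0.913,"dx":0,"dy":0,"dz":0,"jaw":0},{"wx":-0.184,"wy":0.138,"wz":-0.913,"dx":0,"dy":0,"dz":0,"jaw":0},{"wx":-0.184,"wy":0.138,"wz":-0.913,"dx":0,"dy":0,"dz":0,"jaw":0},{"wx":-0.184,"wy":0.138,"wz":-0.913,"dx":0,"dy":0,"dz":0,"jaw":0},{"wx":-0.184,"wy":0.138,"wz":-0.913,"dx":0,"dy":0,"dz":0,"jaw":0}]' && python3 -m crank '[{"wx":-0.184,"wy":0.138,"wz":-0.913,"dx":0,"dy":0,"dz":0,"jaw":0},{"wx":-0.184,"wy":0.138,"wz":-0.913,"dx":0,"dy":0,"dz":0,"jaw":0},{"wx":-0.184,"wy":0.138,"wz":-0.913,"dx":0,"dy":0,"dz":0,"jaw":0},{"wx":-0.184,"wy":0.138,"wz":-0.913,"dx":0,"dy":0,"dz":0,"jaw":0},{"wx":-0.184,"wy":0.138,"wz":-0.913,"dx":0,"dy":0,"dz":0,"jaw":0}]'
python3 -c "
from h import *
go(Gp+.1*Rp[:,2],flip(Rp))"
```

```text
t: 1.6
tool_pos: [0.4496, 0.0577, 0.2484]
ee_rot: [0.0, 0.993, 0.117, -0.0]
ft_force: [1.0, -1.0, -0.6]
width: 0.0921
grip_force: 0.0
t: 2.1
tool_pos: [0.5549, 0.2625, 0.2479]
ee_rot: [0.0, 0.993, 0.117, -0.0]
ft_force: [1.2, -0.3, 0.8]
width: 0.0916
grip_force: 0.0
t: 2.6
tool_pos: [0.5544, 0.2607, 0.2479]
ee_rot: [0.058, 0.902, 0.424, 0.054]
ft_force: [0.0, -0.2, -0.5]
width: 0.0539
grip_force: 0.0
t: 3.1
tool_pos: [0.5543, 0.2606, 0.248]
ee_rot: [0.108, 0.715, 0.683, 0.103]
ft_force: [-0.4, -0.5, -0.3]
width: 0.046
grip_force: 0.0
pos [0.5543 0.2606 0.248 ] shift now [ 0.1137 -0.2701  1.2047] turn [-0.0025 -0.0052  0.0422] shift after turn [ 0.113  -0.2712  1.2045]
q [ 0.2923  0.0546  1.7076 -0.1114  1.0987  0.3754] F [-0.4263 -0.4866 -0.2806] w 0.0459770445832294 g 0.0 t 3.1
```

```bash
python3 -m crank '[{"wx":0,"wy":0,"wz":0.04,"dx":0.11,"dy":-0.27,"dz":0.5,"jaw":0},{"wx":0,"wy":0,"wz":0,"dx":0,"dy":0,"dz":0.5,"jaw":0},{"wx":0,"wy":0,"wz":0,"dx":0,"dy":0,"dz":0.2,"jaw":0},{"wx":0,"wy":0,"wz":0,"dx":0,"dy":0,"dz":0,"jaw":0},{"wx":0,"wy":0,"wz":0,"dx":0,"dy":0,"dz":0,"jaw":0}]'
python3 - <<'E'
from h import *
go(Gp,flip(Rp))
c=arm.calibration("wrist");im=arm.read_camera("wrist");cv2.imwrite("pics/w1.png",im)
import pickle;pickle.dump(c,open("pics/w1.pkl","wb"));print(c)
m,b,l=blobs(im,(0,120,60),(8,255,255),10);print(b)
E
```

```text
t: 3.6
tool_pos: [0.5603, 0.2659, 0.1881]
ee_rot: [0.108, 0.719, 0.679, 0.104]
ft_force: [-0.8, 0.5, -0.6]
width: 0.0459
grip_force: 0.0
pos [0.5603 0.2659 0.1881] shift now [-0.0005 -0.0278  2.0273] turn [ 0.0035 -0.0048 -0.0398] shift after turn [ 0.001  -0.0268  2.0273]
q [ 0.2988  0.1281  1.7509 -0.1219  0.9827  0.41  ] F [-0.8169  0.4529 -0.5707] w 0.04593926946780142 g 0.0 t 3.6
{'camera_matrix': array([[371.6483,   0.    , 322.5707],
       [  0.    , 371.6483, 241.2074],
       [  0.    ,   0.    ,   1.    ]]), 'cam_to_world': array([[ 0.9534, -0.1408,  0.2669,  0.5204],
       [-0.0555, -0.9512, -0.3037,  0.3517],
       [ 0.2966,  0.2747, -0.9146,  0.3335],
       [ 0.    ,  0.    ,  0.    ,  1.    ]])}
[(1, np.int32(223), array([320.3094, 206.7937]), array([312, 199,  17,  17], dtype=int32))]
```

View pics/w1.png

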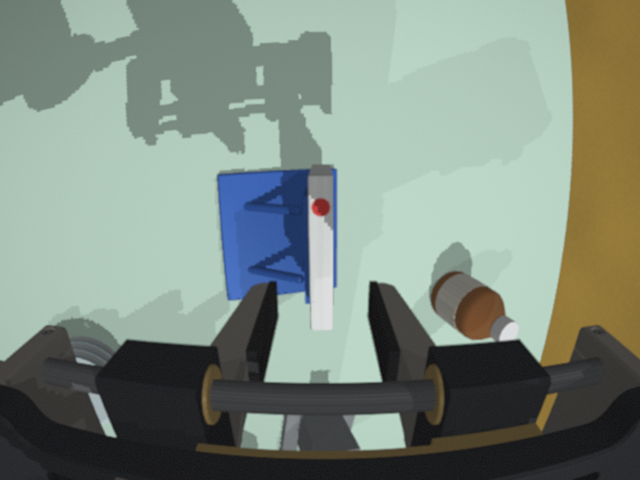

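The wrist view shows the plate's top edge at column 321, with the dot at (320,207). It sits midway between the fingers, whose tips are at columns 277 and 370, so I'll descend and grip.

```bash
python3 -m crank '[{"wx":0,"wy":0,"wz":-0.04,"dx":0,"dy":-0.03,"dz":0.5,"jaw":0},{"wx":0,"wy":0,"wz":0,"dx":0,"dy":0,"dz":0.5,"jaw":0},{"wx":0,"wy":0,"wz":0,"dx":0,"dy":0,"dz":0.5,"jaw":0},{"wx":0,"wy":0,"wz":0,"dx":0,"dy":0,"dz":0.4,"jaw":0},{"wx":0,"wy":0,"wz":0,"dx":0,"dy":0,"dz":0.1,"jaw":0}]' && python3 -m crank '[{"wx":0,"wy":0,"wz":0,"dx":0,"dy":0,"dz":0,"jaw":-0.3},{"wx":0,"wy":0,"wz":0,"dx":0,"dy":0,"dz":0,"jaw":-0.5},{"wx":0,"wy":0,"wz":0,"dx":0,"dy":0,"dz":0,"jaw":-1},{"wx":0,"wy":0,"wz":0,"dx":0,"dy":0,"dz":0,"jaw":-1},{"wx":0,"wy":0,"wz":0,"dx":0,"dy":0,"dz":0,"jaw":-1}]'
python3 - <<'E'
from h import *
go(Gp,flip(Rp))
E
```

```text
t: 4.15
tool_pos: [0.5875, 0.2641, 0.0901]
ee_rot: [0.108, 0.717, 0.681, 0.102]
ft_force: [-0.7, -0.5, 0.3]
width: 0.046
grip_force: 0.0
t: 4.65
tool_pos: [0.5885, 0.2648, 0.0928]
ee_rot: [0.109, 0.717, 0.681, 0.104]
ft_force: [-1.7, 0.5, 4.7]
width: 0.0155
grip_force: 30.0
pos [0.5885 0.2648 0.0928] shift now [-0.0052 -0.0039  0.0377] turn [ 0.0125 -0.008   0.0018] shift after turn [-0.0052 -0.0038  0.0377]
q [ 0.2818  0.3065  1.7478 -0.1341  0.8054  0.413 ] F [-1.7389  0.4848  4.6548] w 0.015507325849176969 g 30.000901222229004 t 4.65
```

```bash
python3 -m crank '[{"wx":0,"wy":0,"wz":0,"dx":0,"dy":0,"dz":-0.2,"jaw":-1},{"wx":0,"wy":0,"wz":0,"dx":0,"dy":0,"dz":-0.5,"jaw":-1},{"wx":0,"wy":0,"wz":0,"dx":0,"dy":0,"dz":-0.8,"jaw":-1},{"wx":0,"wy":0,"wz":0,"dx":0,"dy":0,"dz":-0.9,"jaw":-1},{"wx":0,"wy":0,"wz":0,"dx":0,"dy":0,"dz":-0.9,"jaw":-1}]' && python3 -m crank '[{"wx":0,"wy":0,"wz":0,"dx":0,"dy":0,"dz":-0.7,"jaw":-1},{"wx":0,"wy":0,"wz":0,"dx":0,"dy":0,"dz":-0.6,"jaw":-1},{"wx":0,"wy":0,"wz":0,"dx":0,"dy":0,"dz":0,"jaw":-1},{"wx":0,"wy":0,"wz":0,"dx":0,"dy":0,"dz":0,"jaw":-1},{"wx":0,"wy":0,"wz":0,"dx":0,"dy":0,"dz":0,"jaw":-1}]'
python3 - <<'E'
from h import *
s=slot+[0,0,.30]
go(s,flip(Rr))
E
```

```text
t: 5.15
tool_pos: [0.5372, 0.2665, 0.2488]
ee_rot: [0.107, 0.717, 0.681, 0.101]
ft_force: [0.6, 0.1, -2.5]
width: 0.0157
grip_force: 30.0
t: 5.65
tool_pos: [0.519, 0.2674, 0.3074]
ee_rot: [0.107, 0.717, 0.681, 0.1]
ft_force: [0.1, -0.2, -3.1]
width: 0.0157
grip_force: 30.0
pos [0.519  0.2674 0.3074] shift now [-9.9153  2.3391  0.7148] turn [ 2.0992 -0.2383  1.6903] shift after turn [-9.0616  4.7099 -0.0112]
q [ 0.3262 -0.0478  1.6922 -0.1158  1.2254  0.4026] F [ 0.0714 -0.1567 -3.1049] w 0.015721470249349053 g 29.99696284532547 t 5.65
```

```bash
python3 -m crank '[{"wx":0.525,"wy":-0.06,"wz":0.42,"dx":0,"dy":0,"dz":0,"jaw":-1},{"wx":0.525,"wy":-0.06,"wz":0.42,"dx":0,"dy":0,"dz":0,"jaw":-1},{"wx":0.525,"wy":-0.06,"wz":0.42,"dx":0,"dy":0,"dz":0,"jaw":-1},{"wx":0.525,"wy":-0.06,"wz":0.42,"dx":0,"dy":0,"dz":0,"jaw":-1},{"wx":0,"wy":0,"wz":0,"dx":-0.4,"dy":0.2,"dz":0,"jaw":-1}]' && python3 -m crank '[{"wx":0,"wy":0,"wz":0,"dx":-0.8,"dy":0.4,"dz":0,"jaw":-1},{"wx":0,"wy":0,"wz":0,"dx":-0.8,"dy":0.4,"dz":0,"jaw":-1},{"wx":0,"wy":0,"wz":0,"dx":-0.8,"dy":0.4,"dz":0,"jaw":-1},{"wx":0,"wy":0,"wz":0,"dx":-0.8,"dy":0.4,"dz":0,"jaw":-1},{"wx":0,"wy":0,"wz":0,"dx":-0.8,"dy":0.4,"dz":0,"jaw":-1}]' && python3 -m crank '[{"wx":0,"wy":0,"wz":0,"dx":-0.8,"dy":0.4,"dz":0,"jaw":-1},{"wx":0,"wy":0,"wz":0,"dx":-0.8,"dy":0.4,"dz":0,"jaw":-1},{"wx":0,"wy":0,"wz":0,"dx":-0.8,"dy":0.4,"dz":0,"jaw":-1},{"wx":0,"wy":0,"wz":0,"dx":-0.8,"dy":0.4,"dz":0,"jaw":-1},{"wx":0,"wy":0,"wz":0,"dx":-0.8,"dy":0.4,"dz":0,"jaw":-1}]' && python3 -m crank '[{"wx":0,"wy":0,"wz":0,"dx":-0.5,"dy":0.5,"dz":0,"jaw":-1},{"wx":0,"wy":0,"wz":0,"dx":0,"dy":0,"dz":0,"jaw":-1},{"wx":0,"wy":0,"wz":0,"dx":0,"dy":0,"dz":0,"jaw":-1},{"wx":0,"wy":0,"wz":0,"dx":0,"dy":0,"dz":0,"jaw":-1},{"wx":0,"wy":0,"wz":0,"dx":0,"dy":0,"dz":0,"jaw":-1}]'
python3 - <<'E'
from h import *
s=slot+[0,0,.14]
go(s,flip(Rr))
import pickle;c=arm.calibration("wrist");im=arm.read_camera("wrist");cv2.imwrite("pics/w2.png",im);pickle.dump(c,open("pics/w2.pkl","wb"))
E
```

```text
t: 6.15
tool_pos: [0.5242, 0.2464, 0.3073]
ee_rot: [-0.001, 0.801, 0.598, -0.0]
ft_force: [-0.3, -1.0, -4.1]
width: 0.016
grip_force: 30.0
t: 6.65
tool_pos: [0.5625, 0.0237, 0.3081]
ee_rot: [-0.0, 0.801, 0.598, 0.001]
ft_force: [1.0, 0.2, -3.0]
width: 0.0159
grip_force: 30.0
t: 7.15
tool_pos: [0.6015, -0.1964, 0.3077]
ee_rot: [-0.001, 0.801, 0.598, 0.002]
ft_force: [0.9, 0.4, -4.1]
width: 0.0161
grip_force: 30.0
t: 7.65
tool_pos: [0.6188, -0.2243, 0.3105]
ee_rot: [0.001, 0.801, 0.599, 0.002]
ft_force: [0.7, 0.2, -3.9]
width: 0.0159
grip_force: 30.0
pos [ 0.6188 -0.2243  0.3105] shift now [-0.2174 -0.026   3.2502] turn [ 0.0283 -0.0215  0.0211] shift after turn [-0.2077 -0.0125  3.2509]
q [-0.5328  0.3355  1.237   0.0039  1.566  -0.246 ] F [ 0.7295  0.1991 -3.8916] w 0.015881405929919646 g 29.997748732566833 t 7.65
```

View pics/w2.png

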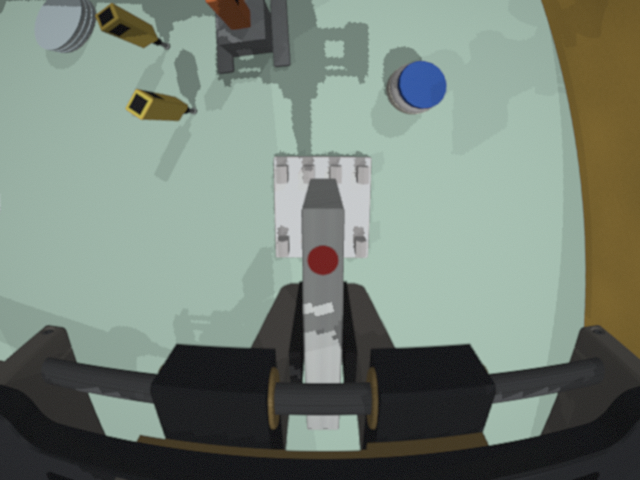

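The wrist view shows the plate straight in the fingers, with the dot at (323,260). The rack foot spans columns 275–371 and rows 156–257. Next I'll refine the rack's sides and the dot from this view.

```bash
cat >> h.py <<'E'
import pickle
def wray(p,c):
    T=np.array(c["cam_to_world"]);K=np.array(c["camera_matrix"])
    v=(np.array(p)-K[:2,2])/K[0,0];r=np.linalg.norm(v)
    d=np.r_[v/r*np.sin(r),np.cos(r)];return T[:3,3],T[:3,:3]@d
def wplane(p,z,c):
    o,d=wray(p,c);return o+d*(z-o[2])/d[2]
E
python3 - <<'E'
from h import *
c=pickle.load(open("pics/w2.pkl","rb"));im=cv2.imread("pics/w2.png")
lab=cv2.GaussianBlur(cv2.cvtColor(im,cv2.COLOR_BGR2LAB),(3,3),0).astype(float)
print(lab[205,290],lab[205,260],lab[205,385])
L=[];Rg=[]
for r in range(164,252,2):
    a=lab[r,:,1]; th=(lab[205,290,1]+lab[205,260,1])/2
    g=np.where(a[262:290]>th)[0]; h=np.where(a[355:385]>th)[0]
    if len(g) and len(h): L.append((262+g[0]-.5,r));Rg.append((355+h[-1]+.5,r))
W=[np.array([wplane(p,.008,c)[:2] for p in q]) for q in(L,Rg)]
for w in W:
    f=cv2.fitLine(w.astype(np.float32),cv2.DIST_HUBER,0,.001,.001).ravel();print(f,"yaw",90-np.degrees(np.arctan2(f[1],f[0]))%180)
xr=Rr[:2,0];d=[np.median(w@xr) for w in W];print("sides",d,"width",d[1]-d[0],"centre x_r",sum(d)/2,"slot guess",slot[:2]@xr)
# top/bottom edges cols
T=[]
for col in list(range(288,300,2))+list(range(346,358,2)):
    a=lab[:,col,1];g=np.where(a[140:165]>th)[0];h=np.where(a[250:270]>th)[0]
    if len(g): T.append((wplane((col,140+g[0]-.5),.008,c)[:2]@Rr[:2,1], wplane((col,250+h[-1]+.5),.008,c)[:2]@Rr[:2,1] if len(h) else np.nan))
print("y_r ends",np.nanmedian(T,0),"guess",slot[:2]@Rr[:2,1])
m,b,l=blobs(im,(0,120,60),(8,255,255),50,(300,230,350,290));p=b[0][2];print(p)
x=wplane(p,.3105+.0195,c);print("dot",x,"x_r,y_r",x[:2]@xr,x[:2]@Rr[:2,1])
s=np.array([.6188,-.2243]);print("tcp x_r,y_r",s@xr,s@Rr[:2,1])
E
```

```text
[208. 127. 127.] [186. 117. 132.] [195. 117. 132.]
[ 0.2968  0.9549  0.5602 -0.2113] yaw 17.26596
[ 0.2872  0.9579  0.6742 -0.2488] yaw 16.6893
sides [np.float64(0.5972227345633393), np.float64(0.71719073931041)] width 0.1199680047470707 centre x_r 0.6572067369368746 slot guess 0.6564396946204543
y_r ends [ 0.0177 -0.1132] guess -0.04858783105474796
[322.5144 259.6899]
dot [ 0.6286 -0.1895  0.33  ] x_r,y_r 0.6565515760849654 -0.002062884214599945
tcp x_r,y_r 0.65708990988796 -0.03816779170233174
```

```bash
python3 -m crank '[{"wx":0.03,"wy":-0.02,"wz":0.03,"dx":-0.21,"dy":0,"dz":0.5,"jaw":-1},{"wx":0,"wy":0,"wz":0,"dx":0,"dy":0,"dz":0.9,"jaw":-1},{"wx":0,"wy":0,"wz":0,"dx":0,"dy":0,"dz":0.9,"jaw":-1},{"wx":0,"wy":0,"wz":0,"dx":0,"dy":0,"dz":0.9,"jaw":-1},{"wx":0,"wy":0,"wz":0,"dx":0,"dy":0,"dz":0.6,"jaw":-1}]' && python3 -m crank '[{"wx":0,"wy":0,"wz":0,"dx":0,"dy":0,"dz":0.1,"jaw":-1},{"wx":0,"wy":0,"wz":0,"dx":0,"dy":0,"dz":0,"jaw":-1},{"wx":0,"wy":0,"wz":0,"dx":0,"dy":0,"dz":0,"jaw":-1},{"wx":0,"wy":0,"wz":0,"dx":0,"dy":0,"dz":0,"jaw":-1},{"wx":0,"wy":0,"wz":0,"dx":0,"dy":0,"dz":0,"jaw":-1}]'
python3 - <<'E'
from h import *
Rq=rz(-16.8); xr=Rr[:2,0];yr=Rr[:2,1]
p=xr*.6572+yr*-.0487
go(np.r_[p,.083],flip(Rq))
c=arm.calibration("wrist");im=arm.read_camera("wrist");cv2.imwrite("pics/w3.png",im);pickle.dump(c,open("pics/w3.pkl","wb"))
cv2.imwrite("pics/w3c.png",cv2.resize(im[100:360,200:450],None,fx=2.3,fy=2.3))
E
```

```text
t: 8.2
tool_pos: [0.6145, -0.2337, 0.1173]
ee_rot: [-0.002, 0.802, 0.597, -0.001]
ft_force: [-0.3, -0.5, -4.5]
width: 0.0158
grip_force: 30.0
t: 8.7
tool_pos: [0.6173, -0.2362, 0.1182]
ee_rot: [0.002, 0.803, 0.597, 0.001]
ft_force: [0.4, 0.1, -3.1]
width: 0.0161
grip_force: 30.0
pos [ 0.6173 -0.2362  0.1182] shift now [ 0.0268 -0.0397  0.7037] turn [0.0289 0.007  0.0075] shift after turn [ 0.0261 -0.0369  0.7039]
q [-0.5479  0.4741  1.4405  0.0001  1.2229 -0.2558] F [ 0.4204  0.1219 -3.1326] w 0.01608326738597666 g 29.99775141477585 t 8.7
```

View pics/w3c.png

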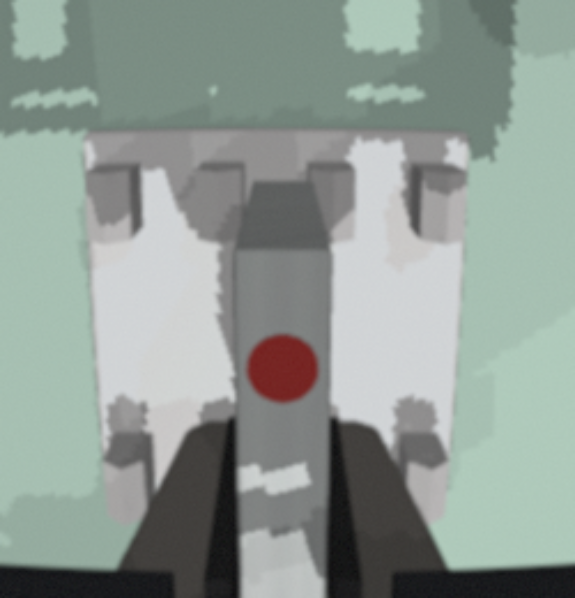

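The crop shows the plate's lower end at columns 252–313. The rack's teeth and foot are centred at about 277, so the plate is about 1.4 mm too far right, which matches the pose reading. I'll correct that while lowering.

```bash
python3 -m crank '[{"wx":0.03,"wy":0,"wz":0,"dx":0.03,"dy":-0.037,"dz":0,"jaw":-1},{"wx":0,"wy":0,"wz":0,"dx":0,"dy":0,"dz":0.1,"jaw":-1},{"wx":0,"wy":0,"wz":0,"dx":0,"dy":0,"dz":0.1,"jaw":-1},{"wx":0,"wy":0,"wz":0,"dx":0,"dy":0,"dz":0.1,"jaw":-1},{"wx":0,"wy":0,"wz":0,"dx":0,"dy":0,"dz":0,"jaw":-1}]'
python3 - <<'E'
from h import *
Rq=rz(-16.8); xr=Rr[:2,0];yr=Rr[:2,1]
p=xr*.6572+yr*-.0487
go(np.r_[p,.083],flip(Rq))
E
```

```text
t: 9.25
tool_pos: [0.6148, -0.2336, 0.1]
ee_rot: [-0.001, 0.803, 0.596, -0.001]
ft_force: [2.6, -0.3, -4.4]
width: 0.0159
grip_force: 30.0
pos [ 0.6148 -0.2336  0.1   ] shift now [-0.0095  0.0264  0.3403] turn [-0.0251 -0.0012  0.0048] shift after turn [-0.0094  0.0252  0.3404]
q [-0.5461  0.4925  1.4538 -0.0008  1.1987 -0.2533] F [ 2.6309 -0.3246 -4.3814] w 0.01590551680670773 g 29.996824264526367 t 9.25
```

```bash
python3 -m crank '[{"wx":0,"wy":0,"wz":0,"dx":0,"dy":0.01,"dz":0.1,"jaw":-1},{"wx":0,"wy":0,"wz":0,"dx":0,"dy":0,"dz":0.1,"jaw":-1},{"wx":0,"wy":0,"wz":0,"dx":0,"dy":0,"dz":0.1,"jaw":-1},{"wx":0,"wy":0,"wz":0,"dx":0,"dy":0,"dz":0.04,"jaw":-1},{"wx":0,"wy":0,"wz":0,"dx":0,"dy":0,"dz":0,"jaw":-1}]'
python3 - <<'E'
from h import *
Rq=rz(-16.8); xr=Rr[:2,0];yr=Rr[:2,1]
p=xr*.6572+yr*-.0487
go(np.r_[p,.080],flip(Rq))
E
```

```text
t: 9.75
tool_pos: [0.615, -0.2336, 0.0834]
ee_rot: [-0.002, 0.803, 0.597, -0.001]
ft_force: [0.1, 0.0, -3.8]
width: 0.0162
grip_force: 30.0
pos [ 0.615  -0.2336  0.0834] shift now [-0.0107  0.0222  0.0671] turn [-0.0307 -0.0011  0.0067] shift after turn [-0.0107  0.0219  0.0672]
q [-0.5458  0.5134  1.4605 -0.001   1.1718 -0.2532] F [ 0.083   0.0061 -3.7579] w 0.016216104313937944 g 29.99711036682129 t 9.75
```

```bash
python3 -m crank '[{"wx":0,"wy":0,"wz":0,"dx":0,"dy":0,"dz":0.03,"jaw":-1},{"wx":0,"wy":0,"wz":0,"dx":0,"dy":0,"dz":0.03,"jaw":-1},{"wx":0,"wy":0,"wz":0,"dx":0,"dy":0,"dz":0,"jaw":-1},{"wx":0,"wy":0,"wz":0,"dx":0,"dy":0,"dz":0,"jaw":-1},{"wx":0,"wy":0,"wz":0,"dx":0,"dy":0,"dz":0,"jaw":-1}]'
```

```text
t: 10.25
tool_pos: [0.6151, -0.2337, 0.081]
ee_rot: [-0.001, 0.803, 0.597, -0.001]
ft_force: [-0.4, -0.4, -3.2]
width: 0.0159
grip_force: 30.0
```

```bash
python3 -m crank '[{"wx":0,"wy":0,"wz":0,"dx":0,"dy":0,"dz":0.03,"jaw":-1},{"wx":0,"wy":0,"wz":0,"dx":0,"dy":0,"dz":0.03,"jaw":-1},{"wx":0,"wy":0,"wz":0,"dx":0,"dy":0,"dz":0,"jaw":-1},{"wx":0,"wy":0,"wz":0,"dx":0,"dy":0,"dz":0,"jaw":-1},{"wx":0,"wy":0,"wz":0,"dx":0,"dy":0,"dz":0,"jaw":-1}]'
```

```text
t: 10.75
tool_pos: [0.6156, -0.234, 0.08]
ee_rot: [-0.001, 0.802, 0.597, -0.001]
ft_force: [-3.4, 2.4, 6.6]
width: 0.0155
grip_force: 30.0
```

The plate is seated: the force rose from -3.2 to +6.6 N. Now I'll release it and rise.

```bash
python3 -m crank '[{"wx":0,"wy":0,"wz":0,"dx":0,"dy":0,"dz":-0.02,"jaw":-0.5},{"wx":0,"wy":0,"wz":0,"dx":0,"dy":0,"dz":0,"jaw":-0.2},{"wx":0,"wy":0,"wz":0,"dx":0,"dy":0,"dz":0,"jaw":-0.1},{"wx":0,"wy":0,"wz":0,"dx":0,"dy":0,"dz":0,"jaw":0},{"wx":0,"wy":0,"wz":0,"dx":0,"dy":0,"dz":0,"jaw":0}]' && python3 -m crank '[{"wx":0,"wy":0,"wz":0,"dx":0,"dy":0,"dz":-0.3,"jaw":0},{"wx":0,"wy":0,"wz":0,"dx":0,"dy":0,"dz":-0.6,"jaw":0},{"wx":0,"wy":0,"wz":0,"dx":0,"dy":0,"dz":-0.9,"jaw":0},{"wx":0,"wy":0,"wz":0,"dx":0,"dy":0,"dz":-0.9,"jaw":0},{"wx":0,"wy":0,"wz":0,"dx":0,"dy":0,"dz":-0.9,"jaw":0}]' && python3 -m crank '[{"wx":0,"wy":0,"wz":0,"dx":0,"dy":0,"dz":-0.6,"jaw":0},{"wx":0,"wy":0,"wz":0,"dx":0,"dy":0,"dz":0,"jaw":0},{"wx":0,"wy":0,"wz":0,"dx":0,"dy":0,"dz":0,"jaw":0},{"wx":0,"wy":0,"wz":0,"dx":0,"dy":0,"dz":0,"jaw":0},{"wx":0,"wy":0,"wz":0,"dx":0,"dy":0,"dz":0,"jaw":0}]'
python3 - <<'E'
from h import *
Rs=rz(-12.2)  # stand/probe yaw
go(np.array([.5955,.0005,.30]),flip(Rs))
c=arm.calibration("wrist");im=arm.read_camera("wrist");cv2.imwrite("pics/w4.png",im);pickle.dump(c,open("pics/w4.pkl","wb"))
m,b,l=blobs(im,(0,120,60),(8,255,255),50);print([(x[1],x[2]) for x in b])
for x in b: print("dot w",wplane(x[2],.098,c))
t=arm.read_camera("top");s=arm.read_camera("side");cv2.imwrite("pics/t4.png",t);cv2.imwrite("pics/s4.png",s)
d=slot+[*(.035*Rr[:2,1]),.09]
for n,i in(("top",t),("side",s)):
    C=arm.calibration(n);q=np.linalg.inv(C["cam_to_world"])@np.r_[d,1];u=np.array(C["camera_matrix"])@q[:3];u=(u/u[2])[:2].astype(int)
    m,b,l=blobs(i,(0,110,60),(8,255,255),5,(u[0]-20,u[1]-20,u[0]+20,u[1]+20))
    for x in b: print(n,u,x[1],x[2],plane(n,x[2],.098))
E
```

```text
t: 11.25
tool_pos: [0.6151, -0.2337, 0.0788]
ee_rot: [-0.002, 0.803, 0.597, -0.001]
ft_force: [0.4, 0.8, -1.3]
width: 0.046
grip_force: 0.0
t: 11.75
tool_pos: [0.6157, -0.2338, 0.2621]
ee_rot: [-0.001, 0.803, 0.597, -0.001]
ft_force: [0.4, -0.3, -0.3]
width: 0.0459
grip_force: 0.0
t: 12.25
tool_pos: [0.6151, -0.2334, 0.2867]
ee_rot: [-0.003, 0.803, 0.597, -0.002]
ft_force: [0.1, -0.6, -1.1]
width: 0.0459
grip_force: 0.0
pos [ 0.6151 -0.2334  0.2867] shift now [ 4.3678 -1.7255 -0.249 ] turn [-0.0527 -0.0087 -0.5681] shift after turn [ 4.4904 -1.3721 -0.2658]
q [-0.5455  0.3512  1.2634 -0.001   1.5344 -0.2533] F [ 0.1279 -0.5614 -1.0809] w 0.04586234586776307 g 0.0 t 12.25
[(np.int32(91), array([324.4396, 184.3736]))]
dot w [ 0.6255 -0.1996  0.098 ]
top [450 201] 20 [450.75 201.75] [ 0.6244 -0.2006  0.098 ]
side [345 168] 13 [345.     168.8462] [ 0.6257 -0.1983  0.098 ]
```

View pics/w4.png

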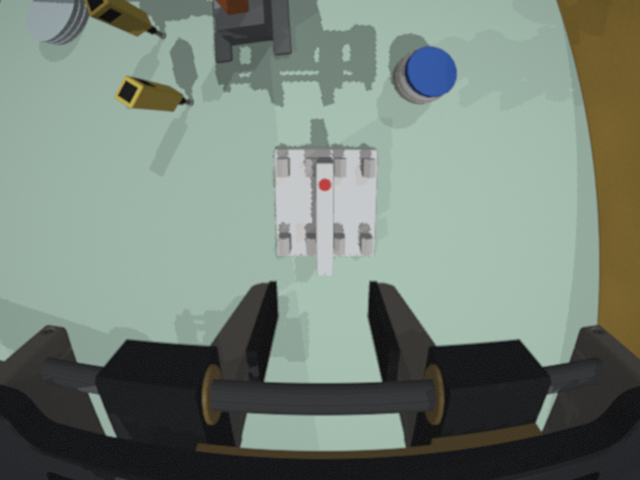

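The plate stands in the middle slot, with the dot at (324,184). All three cameras put the dot near (0.625, -0.199, 0.098). Next is the probe.

```bash
python3 -m crank '[{"wx":-0.04,"wy":0,"wz":-0.57,"dx":0,"dy":0,"dz":-0.25,"jaw":0.2},{"wx":0,"wy":0,"wz":0,"dx":0.5,"dy":-0.17,"dz":0,"jaw":0.2},{"wx":0,"wy":0,"wz":0,"dx":0.8,"dy":-0.24,"dz":0,"jaw":0.2},{"wx":0,"wy":0,"wz":0,"dx":0.8,"dy":-0.24,"dz":0,"jaw":0.2},{"wx":0,"wy":0,"wz":0,"dx":0.8,"dy":-0.24,"dz":0,"jaw":0.2}]' && python3 -m crank '[{"wx":0,"wy":0,"wz":0,"dx":0.8,"dy":-0.24,"dz":0,"jaw":0.2},{"wx":0,"wy":0,"wz":0,"dx":0.8,"dy":-0.24,"dz":0,"jaw":0.2},{"wx":0,"wy":0,"wz":0,"dx":0,"dy":0,"dz":0,"jaw":0.2},{"wx":0,"wy":0,"wz":0,"dx":0,"dy":0,"dz":0,"jaw":0.2},{"wx":0,"wy":0,"wz":0,"dx":0,"dy":0,"dz":0,"jaw":0.2}]'
python3 - <<'E'
from h import *
go(np.array([.5955,.0005,.122]),flip(rz(-12)))
c=arm.calibration("wrist");im=arm.read_camera("wrist");cv2.imwrite("pics/w5.png",im);pickle.dump(c,open("pics/w5.pkl","wb"))
cv2.imwrite("pics/w5c.png",cv2.resize(im[120:370,200:450],None,fx=2.4,fy=2.4))
E
```

```text
t: 12.9
tool_pos: [0.6026, -0.0814, 0.3008]
ee_rot: [0.0, 0.778, 0.628, 0.0]
ft_force: [0.1, 0.2, -0.6]
width: 0.0549
grip_force: 0.0
t: 13.4
tool_pos: [0.5965, -0.0006, 0.301]
ee_rot: [0.001, 0.778, 0.628, 0.0]
ft_force: [0.4, -0.1, 0.1]
width: 0.0553
grip_force: 0.0
pos [ 0.5965 -0.0006  0.301 ] shift now [ 0.0193 -0.0301  3.5796] turn [ 0.0108  0.0037 -0.0297] shift after turn [ 0.0175 -0.0247  3.5796]
q [-0.2031  0.1769  1.444  -0.0005  1.5193  0.0105] F [ 0.4149 -0.0825  0.1285] w 0.055308954695190635 g 0.0 t 13.4
```

View pics/w5c.png

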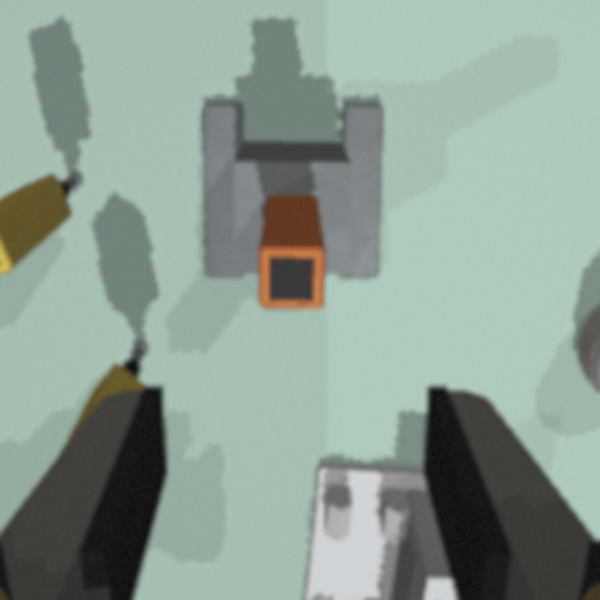

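The crop confirms the orange handle with its black top (square at crop (292,278)) in the grey stand, lined up with the fingers. Two yellow look-alikes are to the left. I'll check the alignment numbers and how tall the yellow ones are.

```bash
python3 - <<'E'
from h import *
c=pickle.load(open("pics/w5.pkl","rb"))
p=wplane((200+292/2.4,120+277.5/2.4),.167,c);print("probe",p)
t=cv2.imread("pics/top0.png");s=cv2.imread("pics/side0.png")
A=[x for x in blobs(t,(20,120,60),(35,255,255),15,(300,250,400,300))[1]];B=[x for x in blobs(s,(20,120,60),(35,255,255),15,(340,195,395,300))[1]]
for a in A: print("top",a[1:])
for b in B: print("side",b[1:])
for q,r in(((319,276),(357,245)),((378,270),(374,210))): print("yellow top",tri(r,q))
go(np.r_[p[:2],.122],flip(rz(-12)))
E
```

```text
probe [0.5963 0.0012 0.167 ]
top (np.int32(135), array([375.7185, 272.4222]), array([367, 263,  20,  17], dtype=int32))
top (np.int32(117), array([317.9658, 277.4188]), array([312, 270,  13,  15], dtype=int32))
side (np.int32(410), array([373.2976, 225.939 ]), array([367, 206,  14,  39], dtype=int32))
side (np.int32(440), array([356.6318, 262.2068]), array([350, 241,  15,  41], dtype=int32))
yellow top (array([0.4867, 0.0291, 0.1527]), np.float64(0.0021337778602052633))
yellow top (array([ 0.4975, -0.067 ,  0.1501]), np.float64(6.355765111430867e-05))
pos [ 0.5966 -0.0009  0.301 ] shift now [ 0.0393 -0.0193  3.5801] turn [ 0.0111  0.0025 -0.0342] shift after turn [ 0.0381 -0.0136  3.5802]
q [-0.2036  0.177   1.4438 -0.0004  1.5193  0.0106] F [-0.1479  0.2734 -0.1652] w 0.05470326203750316 g 0.0 t 13.45
```

```bash
python3 -m crank '[{"wx":0,"wy":0,"wz":0,"dx":0.03,"dy":-0.015,"dz":0.5,"jaw":0.2},{"wx":0,"wy":0,"wz":0,"dx":0,"dy":0,"dz":0.8,"jaw":0.2},{"wx":0,"wy":0,"wz":0,"dx":0,"dy":0,"dz":0.8,"jaw":0.2},{"wx":0,"wy":0,"wz":0,"dx":0,"dy":0,"dz":0.8,"jaw":0.2},{"wx":0,"wy":0,"wz":0,"dx":0,"dy":0,"dz":0.58,"jaw":0.2}]' && python3 -m crank '[{"wx":0,"wy":0,"wz":0,"dx":0,"dy":0,"dz":0,"jaw":0.2},{"wx":0,"wy":0,"wz":0,"dx":0,"dy":0,"dz":0,"jaw":0.2},{"wx":0,"wy":0,"wz":0,"dx":0,"dy":0,"dz":0,"jaw":0.2},{"wx":0,"wy":0,"wz":0,"dx":0,"dy":0,"dz":0,"jaw":0},{"wx":0,"wy":0,"wz":0,"dx":0,"dy":0,"dz":0,"jaw":-0.2}]'
python3 - <<'E'
from h import *
go(np.r_[.5962,.001,.127],flip(rz(-12)))
E
```

```text
t: 13.95
tool_pos: [0.5951, 0.0007, 0.1241]
ee_rot: [-0.0, 0.779, 0.627, -0.001]
ft_force: [-0.6, -0.2, 0.3]
width: 0.0549
grip_force: 0.0
t: 14.45
tool_pos: [0.5975, 0.0017, 0.129]
ee_rot: [0.002, 0.778, 0.628, 0.002]
ft_force: [-0.5, -0.4, -0.0]
width: 0.0411
grip_force: 0.0
pos [0.5975 0.0017 0.129 ] shift now [-0.0199 -0.0216  0.0407] turn [ 0.0349 -0.0004 -0.0237] shift after turn [-0.0198 -0.0215  0.0408]
q [-0.1991  0.31    1.633  -0.      1.1938  0.0136] F [-0.5382 -0.3739 -0.0493] w 0.041108985853928276 g 0.0 t 14.45
```

```bash
python3 -m crank '[{"wx":0.03,"wy":0,"wz":-0.02,"dx":-0.02,"dy":-0.02,"dz":0.03,"jaw":-0.3},{"wx":0,"wy":0,"wz":0,"dx":0,"dy":0,"dz":0,"jaw":-0.4},{"wx":0,"wy":0,"wz":0,"dx":0,"dy":0,"dz":0,"jaw":-0.5},{"wx":0,"wy":0,"wz":0,"dx":0,"dy":0,"dz":0,"jaw":-1},{"wx":0,"wy":0,"wz":0,"dx":0,"dy":0,"dz":0,"jaw":-1}]'
python3 - <<'E'
from h import *
go(np.r_[.5962,.001,.127],flip(rz(-12)))
E
```

```text
t: 14.95
tool_pos: [0.5953, 0.0013, 0.1258]
ee_rot: [-0.001, 0.777, 0.629, -0.001]
ft_force: [0.6, 1.0, -0.8]
width: 0.0219
grip_force: 30.0
pos [0.5953 0.0013 0.1258] shift now [-0.0015  0.0195 -0.0238] turn [-0.0157 -0.0004 -0.0029] shift after turn [-0.0015  0.0195 -0.0238]
q [-0.2007  0.3135  1.6355  0.0001  1.1948  0.0091] F [ 0.6451  0.9839 -0.808 ] w 0.021943062264936527 g 29.999959766864777 t 14.95
```

```bash
python3 -m crank '[{"wx":0,"wy":0,"wz":0,"dx":0,"dy":0,"dz":-0.3,"jaw":-1},{"wx":0,"wy":0,"wz":0,"dx":0,"dy":0,"dz":-0.7,"jaw":-1},{"wx":0,"wy":0,"wz":0,"dx":0,"dy":0,"dz":-0.9,"jaw":-1},{"wx":0,"wy":0,"wz":0,"dx":0,"dy":0,"dz":-0.9,"jaw":-1},{"wx":0,"wy":0,"wz":0,"dx":0,"dy":0,"dz":-0.6,"jaw":-1}]' && python3 -m crank '[{"wx":0,"wy":0,"wz":0,"dx":-0.3,"dy":0.1,"dz":0,"jaw":-1},{"wx":0,"wy":0,"wz":0,"dx":-0.8,"dy":0.3,"dz":0,"jaw":-1},{"wx":0,"wy":0,"wz":0,"dx":-0.8,"dy":0.3,"dz":0,"jaw":-1},{"wx":0,"wy":0,"wz":0,"dx":-0.8,"dy":0.3,"dz":0,"jaw":-1},{"wx":0,"wy":0,"wz":0,"dx":-0.7,"dy":0.3,"dz":0,"jaw":-1}]' && python3 -m crank '[{"wx":0,"wy":0,"wz":0,"dx":-0.4,"dy":0.12,"dz":0,"jaw":-1},{"wx":0,"wy":0,"wz":0,"dx":0,"dy":0,"dz":0.5,"jaw":-1},{"wx":0,"wy":0,"wz":0,"dx":0,"dy":0,"dz":0.4,"jaw":-1},{"wx":0,"wy":0,"wz":0,"dx":0,"dy":0,"dz":0,"jaw":-1},{"wx":0,"wy":0,"wz":0,"dx":0,"dy":0,"dz":0,"jaw":-1}]'
python3 - <<'E'
from h import *
go(np.r_[.6252,-.1993,.2038],flip(rz(-12)))
E
```

```text
t: 15.45
tool_pos: [0.5964, 0.0011, 0.301]
ee_rot: [0.001, 0.777, 0.629, 0.001]
ft_force: [0.4, 0.7, -0.9]
width: 0.0218
grip_force: 30.0
t: 15.95
tool_pos: [0.6229, -0.1812, 0.2941]
ee_rot: [-0.002, 0.778, 0.629, -0.001]
ft_force: [0.5, -0.2, 0.2]
width: 0.0217
grip_force: 30.0
t: 16.45
tool_pos: [0.625, -0.199, 0.2503]
ee_rot: [-0.002, 0.777, 0.629, -0.001]
ft_force: [-0.1, -0.5, 0.2]
width: 0.0218
grip_force: 30.0
pos [ 0.625  -0.199   0.2503] shift now [-0.0058  0.0095  0.9298] turn [-0.0269 -0.0043 -0.0002] shift after turn [-0.0052  0.006   0.9298]
q [-0.4919  0.3591  1.3243 -0.0005  1.462  -0.2824] F [-0.1305 -0.5246  0.2116] w 0.02182795355897372 g 29.999849796295166 t 16.45
```

```bash
python3 -m crank '[{"wx":-0.02,"wy":0,"wz":0,"dx":0,"dy":0,"dz":0.3,"jaw":-1},{"wx":0,"wy":0,"wz":0,"dx":0,"dy":0,"dz":0.22,"jaw":-1},{"wx":0,"wy":0,"wz":0,"dx":0,"dy":0,"dz":0,"jaw":-1},{"wx":0,"wy":0,"wz":0,"dx":0,"dy":0,"dz":0,"jaw":-1},{"wx":0,"wy":0,"wz":0,"dx":0,"dy":0,"dz":0,"jaw":-1}]'
python3 - <<'E'
from h import *
go(np.r_[.6252,-.1993,.2038],flip(rz(-12)))
c=arm.calibration("wrist");im=arm.read_camera("wrist");pickle.dump(c,open("pics/w6.pkl","wb"));s=arm.read_camera("side");cv2.imwrite("pics/w6.png",im);cv2.imwrite("pics/s6.png",s)
o=np.hstack([cv2.resize(im[120:320,230:430],None,fx=2,fy=2,interpolation=2),cv2.resize(s[120:200,305:385],(400,400),interpolation=2)]);cv2.imwrite("pics/c6.png",o)
E
```

```text
t: 16.95
tool_pos: [0.6258, -0.1996, 0.2257]
ee_rot: [0.001, 0.777, 0.629, 0.0]
ft_force: [-0.1, 0.7, -0.5]
width: 0.0219
grip_force: 30.0
pos [ 0.6258 -0.1996  0.2257] shift now [ 0.0036 -0.0131  0.4377] turn [ 0.014   0.0028 -0.0023] shift after turn [ 0.0034 -0.0122  0.4377]
q [-0.4924  0.3715  1.3569  0.0002  1.4112 -0.2827] F [-0.1008  0.6909 -0.5117] w 0.02187197954551557 g 29.99978542327881 t 16.95
```

View pics/c6.png

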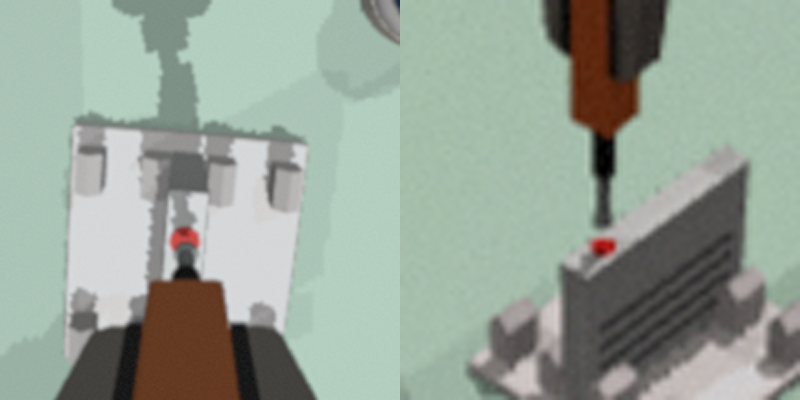

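The crops show the tip straight above the dot in both views, at about the same column as the dot in each. I'll lower it gently while watching the force.

```bash
python3 -m crank '[{"wx":0,"wy":0,"wz":0,"dx":0,"dy":-0.01,"dz":0.1,"jaw":-1},{"wx":0,"wy":0,"wz":0,"dx":0,"dy":0,"dz":0.1,"jaw":-1},{"wx":0,"wy":0,"wz":0,"dx":0,"dy":0,"dz":0.1,"jaw":-1},{"wx":0,"wy":0,"wz":0,"dx":0,"dy":0,"dz":0.05,"jaw":-1},{"wx":0,"wy":0,"wz":0,"dx":0,"dy":0,"dz":0,"jaw":-1}]'
python3 - <<'E'
from h import *
go(np.r_[.6252,-.1993,.2038],flip(rz(-12)))
E
```

```text
t: 17.55
tool_pos: [0.6248, -0.1993, 0.2069]
ee_rot: [0.0, 0.777, 0.629, 0.0]
ft_force: [-1.1, -0.5, 1.3]
width: 0.0218
grip_force: 30.0
pos [ 0.6248 -0.1993  0.2069] shift now [0.0022 0.0077 0.0611] turn [ 0.002  -0.0007 -0.0035] shift after turn [0.0022 0.0077 0.0611]
q [-0.4928  0.3832  1.3794  0.0002  1.3788 -0.2829] F [-1.1364 -0.4965  1.2522] w 0.021794166178075555 g 30.000150203704834 t 17.55
```

```bash
python3 -m crank '[{"wx":0,"wy":0,"wz":0,"dx":0,"dy":0.006,"dz":0.03,"jaw":-1},{"wx":0,"wy":0,"wz":0,"dx":0,"dy":0,"dz":0.03,"jaw":-1},{"wx":0,"wy":0,"wz":0,"dx":0,"dy":0,"dz":0,"jaw":-1},{"wx":0,"wy":0,"wz":0,"dx":0,"dy":0,"dz":0,"jaw":-1},{"wx":0,"wy":0,"wz":0,"dx":0,"dy":0,"dz":0,"jaw":-1}]' && python3 -m crank '[{"wx":0,"wy":0,"wz":0,"dx":0,"dy":0,"dz":0,"jaw":-1},{"wx":0,"wy":0,"wz":0,"dx":0,"dy":0,"dz":0,"jaw":-1},{"wx":0,"wy":0,"wz":0,"dx":0,"dy":0,"dz":0,"jaw":-1},{"wx":0,"wy":0,"wz":0,"dx":0,"dy":0,"dz":0,"jaw":-1},{"wx":0,"wy":0,"wz":0,"dx":0,"dy":0,"dz":0,"jaw":-1}]'
python3 - <<'E'
from h import *
go(np.r_[.6252,-.1993,.2038],flip(rz(-12)))
f=[]
ims=[]
for k in range(6):
    im=arm.read_camera("side" if k%2 else "wrist");f.append(arm.state()["ft_force"][2]);ims.append(im)
print(f)
o=np.hstack([cv2.resize(ims[-2][120:320,230:430],None,fx=2,fy=2,interpolation=2),cv2.resize(ims[-1][120:200,305:385],(400,400),interpolation=2)]);cv2.imwrite("pics/c7.png",o)
E
```

```text
t: 18.05
tool_pos: [0.6252, -0.1994, 0.2043]
ee_rot: [0.0, 0.777, 0.629, 0.0]
ft_force: [-0.8, -0.2, 2.7]
width: 0.0217
grip_force: 30.0
t: 18.55
tool_pos: [0.6251, -0.1994, 0.2041]
ee_rot: [0.0, 0.777, 0.629, 0.0]
ft_force: [-0.8, 0.6, 1.6]
width: 0.0218
grip_force: 30.0
pos [ 0.6251 -0.1994  0.2041] shift now [0.0026 0.001  0.0065] turn [ 0.0035  0.     -0.0031] shift after turn [0.0026 0.001  0.0065]
q [-0.4926  0.3859  1.3813  0.0001  1.3739 -0.2828] F [-0.8063  0.599   1.5745] w 0.021826712325461177 g 30.000293254852295 t 18.55
[np.float64(1.67149427208252), np.float64(2.2802449371620988), np.float64(1.7094326751728508), np.float64(1.1043785825387251), np.float64(1.7530134560095054), np.float64(2.584908558992175)]
```

View pics/c7.png

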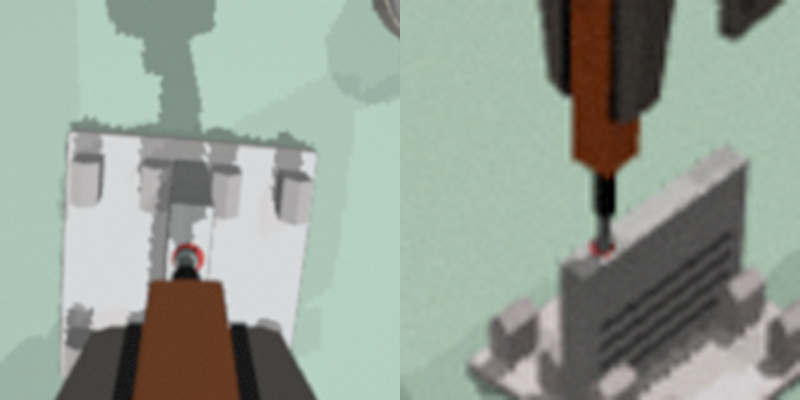

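The tip sits on the dot in both views, at about (188,260) and (603,245). The force and height both put the spring about half in, and the plate is still upright, so I'm handing it in.

```bash
python3 -c "
from station import arm
print(arm.finish_job())"
```

```text
the job is handed in; nothing more can be done
None
```

I handed the job in with the plate standing in the rack's middle slot, dot up and released, and the orange probe held upright on the red dot with its spring tip about half in (roughly 2.5 N); the hand-in call gave no verdict.

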